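# Pack the blue-and-white set into its crate

### The job

Pack the blue-and-white porcelain set into the small wooden crate: the tumbler already stands in it but may be in the way: shift it along as far as needed, take the round jar and the square caddy from the sloping rack, and set them in beside it. All three must end standing upright on the crate's floor, in one row and in any order; handle them gently, without dropping or jamming them, and leave the glaze bowl, the mug and the brush where they are.

Things in the scene. Friction and masses are not known exactly. Their poses are not given: they have to be found in the camera images.
- crate: Open low crate of pale wood, fixed to the table. Origin: centre of its underside. Inside 72 mm along its x and 190 mm along its y (long side), floor top 10 mm above the origin, walls 8 mm thick, rim 46 mm above the origin. The three pieces fill its length with 14 mm to spare in all.
- rack: Wooden sloping rack, fixed. Origin: on the table under its trough. Pieces stand on a ledge and lean on a back board, axes 28 degrees from vertical, tops towards the rack's -x (robot side). Two lanes at y = +62.5 and -62.5 mm; cheeks 7 mm thick beside each piece (3 mm clear) reach 30 mm up from its foot, the board 75 mm; above that it is free all round.
- jar_center (a point): Centre (half-way up) of the round white jar with blue bands and a blue top: a closed cylinder 58 mm across and 110 mm tall, about 0.34 kg (varies). z along its axis towards its top. Starts leaning in one lane of the rack.
- caddy_center (a point): Centre (half-way up) of the square white tea caddy with thin blue bands: a closed upright block 58 x 58 mm and 104 mm tall, about 0.36 kg (varies). z along its height towards its top, x and y square to its sides. Starts leaning in the other lane of the rack, flat on the back board.
- tumbler_center (a point): Centre (half-way up) of the straight white tumbler with blue dashes: open at the top, 62 mm across outside, wall 5 mm, 95 mm tall, 0.2 kg. z up. Starts standing in the crate, somewhere about the middle of its length.
- glaze_bowl: Dark glaze bowl, 110 mm across, 55 mm tall, loose on the table beyond the work; origin at the centre of its underside. Leave alone.
- mug: White mug, 80 mm across, 85 mm tall, loose on the table to the right of the crate; origin at the centre of its underside. Leave alone.
- brush: Brush 200 mm long lying on the table to the left of the rack; origin under its middle, x along its length. Leave alone.
Not all that is in view belongs to the job. Leave any black or pink look-alike of the part that bears tumbler_center alone.

How it is judged (in metres and radians):
At the end, for the whole second after the job is handed in: The jar, the caddy and the tumbler all stand inside the crate, upright within 4.5 degrees, their feet within 5 mm of the crate's floor, and at rest (angle between each of jar_center, caddy_center, tumbler_center's own z axis and vertical below 0.08 rad and z of jar_center in the frame of crate below 0.07 m and z of caddy_center in the frame of crate below 0.067 m and z of tumbler_center in the frame of crate below 0.0625 m and x of jar_center in the frame of crate between -0.012 and 0.012 m and x of caddy_center in the frame of crate between -0.012 and 0.012 m and x of tumbler_center in the frame of crate between -0.012 and 0.012 m and y of jar_center in the frame of crate between -0.07 and 0.07 m and y of caddy_center in the frame of crate between -0.07 and 0.07 m and y of tumbler_center in the frame of crate between -0.07 and 0.07 m and linear speed of each of jar, caddy, tumbler below 0.01 m/s); the robot touches nothing.
It fails at once if the glaze bowl is moved more than 25 mm (distance of glaze_bowl from where it was at the start of the episode above 0.025 m).
It fails at once if the mug is moved more than 25 mm (distance of mug from where it was at the start of the episode above 0.025 m).
It fails at once if the brush is moved more than 25 mm (distance of brush from where it was at the start of the episode above 0.025 m).
It fails at once if a piece falls free of the gripper (faster than 0.5 m/s, a drop of some 13 mm) ((linear speed of jar above 0.5 m/s and contact force between jar and the fingers below 0.05 N) or (linear speed of caddy above 0.5 m/s and contact force between caddy and the fingers below 0.05 N) or (linear speed of tumbler above 0.5 m/s and contact force between tumbler and the fingers below 0.05 N)).
It fails at once if a piece is banged or jammed into the crate or onto another (over 150 N) (contact force between any of jar, caddy, tumbler and crate above 150 N or contact force between any of jar, caddy and tumbler above 150 N or contact force between jar and caddy above 150 N).
It also fails if it takes over 69 s, if anything falls off the work surface, if the arm or the gripper's body presses on something with over 40 N, if the wrist force passes 120 N, or if a joint passes its speed limit or range.

### The arm

A 6-joint arm with a two-finger parallel gripper is mounted at the origin on the work surface. World frame = base frame: x ahead of the robot, y to its left, z up, the work surface at z = 0. Lengths are in m, angles in degrees, forces in N, time in s.
With the tool pointing down it reaches from about 0.3 to 0.75 m from the base axis. Payload 8.5 kg.
Tool frame: the origin (TCP) lies between the finger pads; the fingertips stand env.finger_overhang ahead of it and the grasp point (between the pads) lies 2 mm behind it (env.finger_overhang is the distance from the TCP to the fingertips, in m); z points along the fingers, y is the line along which they close (so a half turn about z gives the same grasp; the last joint's range is limited). The gripper opens to 85 mm and grips with 20 to 120 N. Pads are 22 mm wide; open, the fingers measure 114 mm over their backs; the gripper's body (76 mm by 85 mm) begins 54 mm behind the grasp point. The pads swing forward as they close: fully open they stand 13 mm farther back than shut.
Start: joints at [60.43, 21.807, 74.336, -0, 83.858, -12.336], TCP at [0.163, 0.525, 0.225] pointing down, gripper open.
Joint ranges: [-178.18, 178.18], [-50.72, 133.34], [12.68, 142.11], [-81.47, 261.47], [9.98, 163.14], [-165.26, 165.26]. Speed limits (degrees/s): [136.94, 136.94, 180, 180, 180, 180].

### API

Orientations are given as a 3x3 rotation matrix whose columns are the frame's x, y, z axes.
In Python, from rig import env gives the robot as it stands. The module is installed in compiled form; this text tells all that it offers.
- The arm moves only by the tool jog_arm, never from a script. Its arguments are lists of equal length, an entry for each row: "hand": the finger opening in m, from 0 to 0.0854; "travel": the shift along the world's x, y, z in m, a list of three; "yaw": the turn about the world's z in rad. A call has exactly 5 rows; each row shifts and turns the commanded pose from where the row before left it; what a row does not reach is not made up. A row lasts 1/8 s, in which the tool goes at most 62.5 mm and 10.7 degrees, less where a joint would pass 70% of its speed; a pose out of reach is approached as far as the arm can. A call is refused whole if a number of a shift passes 0.0625 or a number of a turn 0.188, either way. A call with a gripper value outside its range is refused whole. The fingers move at their own pace and stop on an object; "grip_force" is the grip in N (left out, the last holds). Time passes only in rows, so rows that do not move let the fingers close, or fill a call up. It gives the time, the measured TCP pose, the force, the opening and the grip force at its end, in the units of the state.
- env.observe(): the state, without advancing time (a new reading comes with each control period).
- env.get_image(name): name is "scene" or "side" or "wrist"; returns the picture (384x512x3 uint8, red, green, blue); there is no depth.
- env.calibration(name): a dict with "fx", "fy", "cx", "cy" (pixels), "k1" (the pictures are not rectified: a ray, as slopes to the right and down, at radius r is drawn at 1 + k1 r^2 times it, then the intrinsics apply), "position" and "rotation" of the camera in the world; the wrist camera has in their place "hand_eye" (4x4, takes a point from camera to tool coordinates, whose origin is the TCP and whose axes are the flange's). Camera axes: x right, y down, z forward; pixel columns grow to the right and rows downward; lengths in m; the calibration is good to about 2 mm. A picture is of the moment at which its call begins: read the wrist's pose just before it. calibration takes no time and is no camera call.
- env.close_job(): hands the job in; it is judged then, once.
The state is a dict: "time_s": time; "q": joint angles; "qvel": joint speeds; "joint_efforts": joint torques, N m; "position": TCP position; "tool_rot": TCP orientation; "ft_force": force on the tool from outside, world axes, zero at the start; "wrist_torque": the same for the moment, N m; "grip_width": finger opening in m; "gripper_force": force on a finger pad.
Only numpy, scipy, OpenCV 4.12 (cv2) and the standard library are available. Lean on these libraries where they do the work, as an engineer would, in place of code of your own. Each camera call takes 0.05 s, during which the arm holds its last target. There are 200 camera calls.

## Working session

There is one attempt and no reset: what is moved stays moved. The work goes in short steps, Python scripts to look and compute and a tool call to move; the robot and the scene stay as the last step left them, time stands still between calls to the robot, and variables do not carry over. Pictures are saved under pics/ and viewed, at most 10 in all, crops included, and the job is handed in when it is done.

Besides the shell and the picture viewer there is one more tool, called as a command line: name --pt "numbers of a row" for each row, then --argument value for the rest. jog_arm: Moves the arm, as the interface text tells. Its arguments: {"type":"object","properties":{"hand":{"type":"array"},"travel":{"type":"array"},"yaw":{"type":"array"},"grip_force":{"type":"number"}},"required":["hand","travel","yaw"]}

```bash
mkdir -p pics; cat > h.py <<'E'
import numpy as np, cv2
from rig import env
def ray(name,u,v,st=None):
    c=env.calibration(name)
    d=np.array([(u-c['cx'])/c['fx'],(v-c['cy'])/c['fy']]);s=d.copy()
    for _ in range(20): s=d/(1+c['k1']*(s@s))
    r=np.array([s[0],s[1],1.])
    if name=='wrist':
        st=st or env.observe();H=np.array(c['hand_eye']);R=np.array(st['tool_rot'])
        return np.array(st['position'])+R@H[:3,3], R@H[:3,:3]@r
    return np.array(c['position']),np.array(c['rotation'])@r
def onz(name,u,v,z,st=None):
    p,d=ray(name,u,v,st);return p+d*(z-p[2])/d[2]
def proj(name,P,st=None):
    c=env.calibration(name);P=np.array(P,float)
    if name=='wrist':
        H=np.array(c['hand_eye']);R0=np.array(st['tool_rot']);p=np.array(st['position'])+R0@H[:3,3];R=R0@H[:3,:3]
    else: p=np.array(c['position']);R=np.array(c['rotation'])
    q=(P-p)@R;s=q[...,:2]/q[...,2:];s=s*(1+c['k1']*(s**2).sum(-1,keepdims=True))
    return s*[c['fx'],c['fy']]+[c['cx'],c['cy']]
def save(name,f):
    im=env.get_image(name);cv2.imwrite('pics/'+f,im[:,:,::-1]);return im
E
python3 - <<'E'
from h import *
s=env.observe();print(s);print(env.finger_overhang)
a=save('scene','a.png');b=save('side','b.png');w=save('wrist','w.png')
cv2.imwrite('pics/ab.png',np.vstack([np.hstack([a,b])])[:,:,::-1]) 
for n in('scene','side','wrist'):print(n,env.calibration(n))
E
```

```text
{'time_s': 0.0, 'q': array([ 6.04299590e+01,  2.18419494e+01,  7.43843273e+01,  1.01528702e-03,
        8.38561673e+01, -1.23370846e+01]), 'qvel': array([-0.07486706,  0.06350724,  0.04225316, -0.03480752,  0.05168822,
        0.03428541]), 'joint_efforts': array([ 1.18235323e-03, -4.48466456e+01, -2.31281179e+01, -1.36752988e-04,
        4.75453504e-03,  1.78677493e-05]), 'position': array([0.16280617, 0.52505077, 0.22460529]), 'tool_rot': array([[-9.55107430e-01,  2.96258790e-01, -7.25411352e-04],
       [ 2.96259500e-01,  9.55106677e-01, -1.24280932e-03],
       [ 3.24652038e-04, -1.40192642e-03, -9.99998965e-01]]), 'ft_force': array([ 0.29821148,  1.28615841, -0.55179588]), 'wrist_torque': array([ 0.00013086, -0.01259519, -0.01199227]), 'gripper_force': 0.0, 'grip_width': 0.08555749189339786}
0.017
scene {'fx': 365.5942638588209, 'fy': 365.5942638588209, 'cx': 258.13124300426466, 'cy': 193.06044344861695, 'k1': 0.01124719206441889, 'position': array([ 1.2302119 , -0.41767579,  0.95061115]), 'rotation': array([[ 0.53906589,  0.63489992, -0.55345285],
       [ 0.84226314, -0.407032
[... 216 characters left out ...]
: array([-0.24668422, -0.96985838,  1.10360613]), 'rotation': array([[ 0.74412399, -0.40566496,  0.53076871],
       [-0.66780134, -0.47300658,  0.57472266],
       [ 0.01791224, -0.78211298, -0.62287915]])}
wrist {'fx': 310.62148315555004, 'fy': 310.62148315555004, 'cx': 253.31409028904983, 'cy': 188.08203018773426, 'k1': -0.04752498233868211, 'hand_eye': array([[ 7.41185773e-04, -9.57701086e-01, -2.87763931e-01,
         7.35353373e-02],
       [ 9.99999427e-01,  9.32011046e-04, -5.26134888e-04,
        -7.41611408e-05],
       [ 7.72079115e-04, -2.87763376e-01,  9.57701229e-01,
        -1.49065729e-01],
       [ 0.00000000e+00,  0.00000000e+00,  0.00000000e+00,
         1.00000000e+00]])}
```

View pics/a.png

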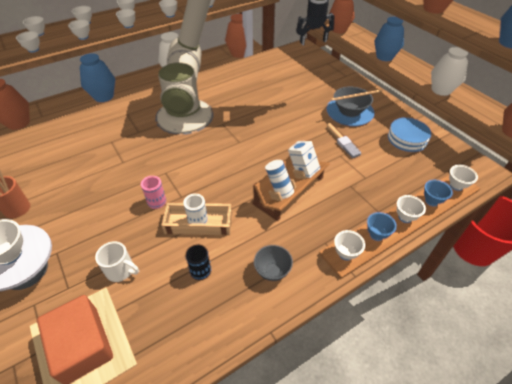

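View pics/b.png

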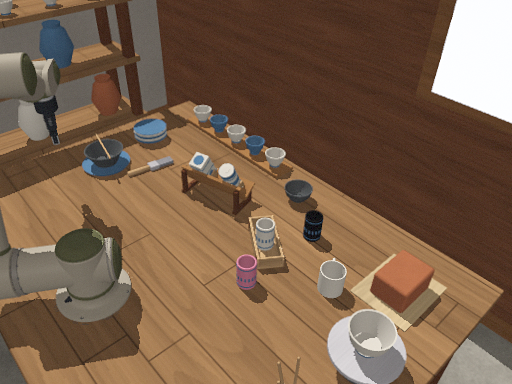

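The scene picture shows the crate around (197,219) with the tumbler in it at (195,207), the jar at (278,178) and the caddy at (303,158) in the rack. In the side picture the crate is at (266,242) and the rack at (217,183). I'll enlarge both.

```bash
python3 - <<'E'
from h import *
a=cv2.imread('pics/a.png');b=cv2.imread('pics/b.png')
cv2.imwrite('pics/c1.png',cv2.resize(a[130:245,150:340],None,fx=4.2,fy=4.2,interpolation=cv2.INTER_CUBIC))
cv2.imwrite('pics/c2.png',cv2.resize(b[145:275,175:290],None,fx=4.5,fy=4.5,interpolation=cv2.INTER_CUBIC))
for n,u,v,z in [('scene',172,204,.046),('scene',231,205,.046),('scene',229,236,.046),('scene',163,233,.046),('scene',195,198,.105),('side',265,226,.105),('scene',277,165,.13),('scene',302,147,.13)]:print(u,v,onz(n,u,v,z).round(3))
E
```

```text
172 204 [ 0.457 -0.251  0.046]
231 205 [ 0.562 -0.094  0.046]
229 236 [ 0.662 -0.158  0.046]
163 233 [ 0.546 -0.319  0.046]
195 198 [ 0.523 -0.193  0.105]
265 226 [ 0.525 -0.211  0.105]
277 165 [0.561 0.082 0.13 ]
302 147 [0.535 0.2   0.13 ]
```

View pics/c1.png

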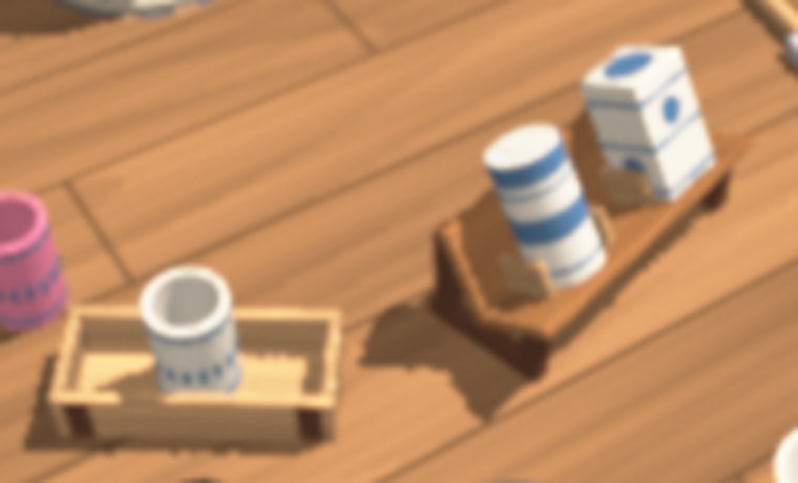

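View pics/c2.png

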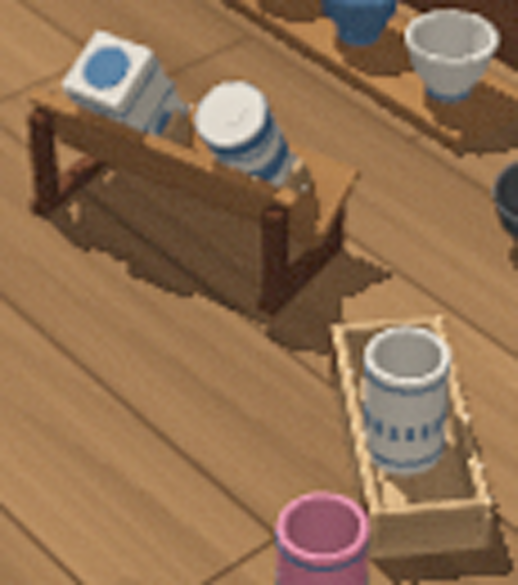

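Crop readings: the tumbler rim centre is at scene (194.5,202.1) and side (265.7,223.9). The jar top is at (274.5,163.3) and (226.8,169.9), and the caddy top dot at (299.5,145.5) and (198.6,160.3). The crate rim corners show in both views. Next I'll triangulate and fit.

```bash
cat > t.py <<'E'
from h import *
from scipy.optimize import least_squares
def tri(p,q):
    f=lambda X:np.r_[proj('scene',X)-p,proj('side',X)-q]
    r=least_squares(f,[.55,0,.1]);return r.x.round(4),r.fun.round(1)
if __name__=='__main__':
    print('tumb top',tri((194.5,202.1),(265.7,223.9)))
    print('jar top',tri((274.5,163.3),(226.8,169.9)))
    print('cad top',tri((299.5,145.5),(198.6,160.3)))
    L=np.array([[-44,-103,46],[-44,103,46],[44,103,46],[44,-103,46]])/1e3
    sc=np.array([[166.7,203.3],[231,204.3],[229.8,226.4],[161.9,226]])
    sd=np.array([[257.9,259],[249,217.7],[273.4,215.7],[284.3,256.1]])
    def f(x):
        c,s=np.cos(x[2]),np.sin(x[2]);P=np.c_[L[:,0]*c-L[:,1]*s+x[0],L[:,0]*s+L[:,1]*c+x[1],L[:,2]]
        return np.r_[(proj('scene',P)-sc).ravel(),(proj('side',P)-sd).ravel()]
    r=least_squares(f,[.53,-.2,-.5]);print('crate',r.x,np.degrees(r.x[2]),r.fun.round(1))
E
python3 t.py
```

```text
tumb top (array([ 0.5358, -0.2021,  0.1028]), array([-0.2,  0.3, -0.3, -0.3]))
jar top (array([0.5805, 0.0549, 0.1642]), array([-0.5,  0.9, -0.8, -0.9]))
cad top (array([0.5473, 0.1773, 0.1549]), array([-0.2,  0.4, -0.3, -0.4]))
crate [ 0.53975544 -0.20261888 -0.58602822] -33.576943406726485 [-0.   0.3  0.   0.1 -0.7  0.4 -0.5 -0.  -0.2  0.1 -0.5 -1.1 -0.6 -1.1
  0.3  0.4]
```

jog_arm --hand '[0.085,0.085,0.085,0.085,0.085]' --pt "0.025 -0.0485 0.01" --pt "0.025 -0.0485 0.01" --pt "0.025 -0.0485 0.01" --pt "0.025 -0.0485 0.01" --pt "0.025 -0.0485 0.01" --yaw '[-0.124,-0.124,-0.124,-0.124,-0.124]' --grip_force 40

```text
time_s: 0.78
position: [0.2883, 0.2812, 0.2755]
tool_rot: [[-0.602, 0.798, 0.0], [0.798, 0.602, 0.0], [-0.0, 0.0, -1.0]]
ft_force: [0.5, -0.7, 0.0]
grip_width: 0.0852
gripper_force: 0.0
```

jog_arm --hand '[0.085,0.085,0.085,0.085,0.085]' --pt "0.025 -0.0485 0" --pt "0.025 -0.0485 0" --pt "0.025 -0.0485 0" --pt "0.025 -0.0485 0" --pt "0.025 -0.0485 0" --yaw '[-0.124,-0.124,-0.124,-0.124,-0.124]'

```text
time_s: 1.4
position: [0.4134, 0.0385, 0.2752]
tool_rot: [[-0.026, 1.0, 0.0], [1.0, 0.026, 0.0], [0.0, 0.0, -1.0]]
ft_force: [0.9, -0.5, 0.4]
grip_width: 0.085
gripper_force: 0.0
```

jog_arm --hand '[0.085,0.085,0.085,0.085,0.085]' --pt "0.025 -0.0485 0" --pt "0.025 -0.0485 0" --pt "0.025 -0.0485 0" --pt "0.025 -0.0485 0" --pt "0.025 -0.0485 0" --yaw '[-0.124,-0.124,-0.124,-0.124,-0.124]'

```text
time_s: 2.02
position: [0.5385, -0.2039, 0.2749]
tool_rot: [[0.56, 0.829, -0.0], [0.829, -0.56, 0.0], [0.0, -0.001, -1.0]]
ft_force: [0.8, 0.0, 0.2]
grip_width: 0.0848
gripper_force: 0.0
```

```bash
cat > ov.py <<'E'
from h import *
def rect(x,y,yaw,hx,hy,z):
    c,s=np.cos(yaw),np.sin(yaw);L=np.array([[-hx,-hy],[-hx,hy],[hx,hy],[hx,-hy]])
    return np.c_[L[:,0]*c-L[:,1]*s+x,L[:,0]*s+L[:,1]*c+y,np.full(4,z)]
def circ(x,y,r,z):
    t=np.linspace(0,6.28,40);return np.c_[x+r*np.cos(t),y+r*np.sin(t),0*t+z]
def over(f,items):
    st=env.observe();im=cv2.cvtColor(env.get_image('wrist'),cv2.COLOR_RGB2BGR)
    cv2.imwrite('pics/raw_'+f,im)
    im=cv2.resize(im,None,fx=1.5,fy=1.5)
    for i,P in enumerate(items):
        cv2.polylines(im,[np.int32(proj('wrist',P,st)*1.5)],True,[(0,255,0),(0,0,255),(255,0,255)][i%3],1)
    cv2.imwrite('pics/'+f,im);np.save('st_'+f+'.npy',st,allow_pickle=True)
E
python3 - <<'E'
from ov import *
x,y,t=.5398,-.2026,-.586
over('d.png',[rect(x,y,t,.044,.103,.046),rect(x,y,t,.036,.095,.010),circ(.5358,-.2021,.031,.105)])
E
```

```text
(no output)
```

View pics/d.png

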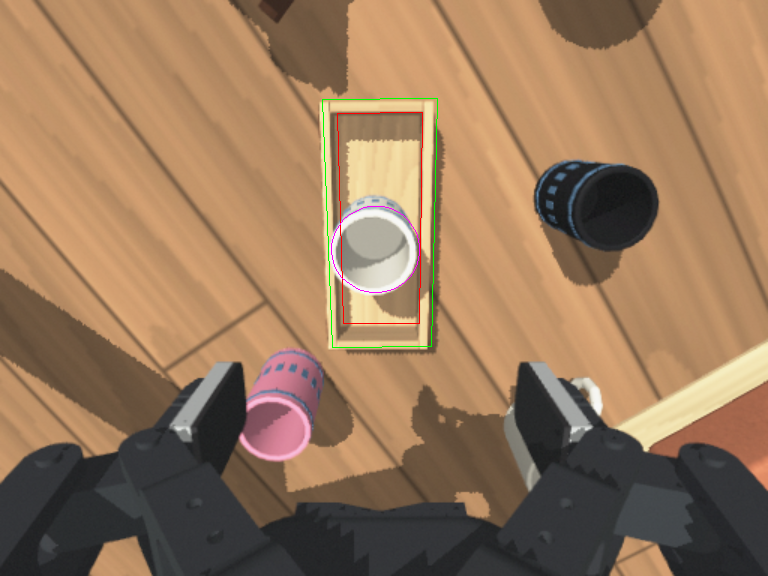

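The wrist view confirms the fit: the crate outline matches at (320–437, 98–348) and the tumbler rim at (375,250), both within about 1–2 px. Pink cup at (275,428), mug at (550,410).

```bash
python3 - <<'E'
from h import *
st=np.load('st_d.png.npy',allow_pickle=True).item()
t=-.586;R=np.array([[np.cos(t),-np.sin(t)],[np.sin(t),np.cos(t)]])
def cr(p):return ((p[:2]-[.5398,-.2026])@R*1e3).round(0)
print('pink',cr(onz('wrist',275/1.5,428/1.5,.095,st)),'black',cr(onz('wrist',617/1.5,206/1.5,.095,st)))
print('mug scene',cr(onz('scene',113,249,.085)),cr(onz('side',331,269,.085)))
print('jar top scene',[round(v) for v in cr(np.array([.5805,.0549]))])
s=env.observe();print(s['position'],cr(s['position']))
E
```

```text
pink [ -88. -153.] black [168.  27.]
mug scene [ 152. -209.] [ 163. -208.]
jar top scene [-108, 237]
[ 0.5401534  -0.20925631  0.27342791] [ 4. -5.]
```

```bash
python3 -c "
from h import *
s=env.observe();print(s['time_s'],s['position'],s['qvel'],s['tool_rot'])
env.get_image('wrist');s=env.observe();print(s['time_s'],s['position'])"
```

```text
2.075 [ 0.5401534  -0.20925631  0.27342791] [ 2.59991515 -2.60530932  7.23685273  0.27233495 -2.40113824 -5.82088862] [[ 5.67201744e-01  8.23578502e-01 -7.95562833e-04]
 [ 8.23577635e-01 -5.67202301e-01 -1.19528039e-03]
 [-1.43565230e-03  2.27573626e-05 -9.99998969e-01]]
2.125 [ 0.5390017  -0.20639254  0.27327995]
```

jog_arm --hand '[0.085,0.085,0.085,0.085,0.085]' --pt "-0.0015 0.0005 -0.03" --pt "0 0 -0.03" --pt "0 0 -0.03" --pt "0 0 -0.02" --pt "0 0 -0.01" --yaw '[0.006,0,0,0,0]'

```text
time_s: 2.75
position: [0.536, -0.2011, 0.1542]
tool_rot: [[0.551, 0.835, -0.002], [0.835, -0.551, 0.001], [0.0, -0.002, -1.0]]
ft_force: [0.7, -0.0, 0.3]
grip_width: 0.085
gripper_force: 0.0
```

jog_arm --hand '[0.085,0.085,0.085,0.085,0.085]' --pt "0 0 -0.03" --pt "0 0 -0.03" --pt "0 0 -0.015" --pt "0 0 -0.008" --pt "0 0 0" --yaw '[0,0,0,0,0]'

```text
time_s: 3.38
position: [0.5367, -0.2018, 0.0726]
tool_rot: [[0.551, 0.834, 0.0], [0.834, -0.551, -0.0], [0.0, 0.0, -1.0]]
ft_force: [0.6, -0.1, 1.2]
grip_width: 0.0851
gripper_force: 0.0
```

jog_arm --hand '[0.07,0.064,0.06,0.056,0.056]' --pt "0 0 0" --pt "0 0 0" --pt "0 0 0" --pt "0 0 0" --pt "0 0 0" --yaw '[0,0,0,0,0]' --grip_force 25

```text
time_s: 4.0
position: [0.5364, -0.2016, 0.0732]
tool_rot: [[0.551, 0.834, 0.0], [0.834, -0.551, -0.0], [-0.0, 0.0, -1.0]]
ft_force: [-2.9, 2.1, 6.5]
grip_width: 0.0616
gripper_force: 26.1
```

jog_arm --hand '[0.056,0.056,0.056,0.056,0.056]' --pt "0 0 0.005" --pt "-0.007 -0.012 0" --pt "-0.008 -0.0135 0" --pt "-0.008 -0.0135 0" --pt "-0.008 -0.013 0" --yaw '[0,0,0,0,0]'

```text
time_s: 4.62
position: [0.5047, -0.255, 0.0771]
tool_rot: [[0.552, 0.834, -0.0], [0.834, -0.552, 0.0], [0.0, -0.0, -1.0]]
ft_force: [0.5, -0.0, 1.2]
grip_width: 0.0615
gripper_force: 28.1
```

jog_arm --hand '[0.056,0.056,0.056,0.056,0.056]' --pt "0 0 0" --pt "0 0 0" --pt "0 0 -0.002" --pt "0 0 -0.002" --pt "0 0 -0.001" --yaw '[0,0,0,0,0]'

```text
time_s: 5.25
position: [0.5056, -0.2534, 0.0731]
tool_rot: [[0.551, 0.835, 0.0], [0.835, -0.551, -0.0], [-0.0, 0.0, -1.0]]
ft_force: [-3.3, 3.0, 13.1]
grip_width: 0.0614
gripper_force: 29.1
```

jog_arm --hand '[0.056,0.056,0.056,0.056,0.056]' --pt "0 0 0.001" --pt "-0.0005 -0.0008 0" --pt "-0.0005 -0.0008 0" --pt "0 0 0" --pt "0 0 0" --yaw '[0,0,0,0,0]'

```text
time_s: 5.88
position: [0.5045, -0.2551, 0.0733]
tool_rot: [[0.551, 0.834, 0.0], [0.834, -0.551, 0.0], [0.0, -0.0, -1.0]]
ft_force: [-0.8, 3.2, 3.5]
grip_width: 0.0619
gripper_force: 28.5
```

jog_arm --hand '[0.064,0.07,0.075,0.08,0.08]' --pt "0 0 0" --pt "0 0 0" --pt "0 0 0" --pt "0 0 0.02" --pt "0 0 0.04" --yaw '[0,0,0,0,0]'

```text
time_s: 6.5
position: [0.5039, -0.255, 0.1327]
tool_rot: [[0.551, 0.834, -0.003], [0.834, -0.551, 0.002], [0.0, -0.003, -1.0]]
ft_force: [0.3, -0.7, 0.5]
grip_width: 0.08
gripper_force: 0.0
```

jog_arm --hand '[0.08,0.08,0.085,0.085,0.085]' --pt "0 0 0.047" --pt "0.005 0.02 0.045" --pt "0.006 0.035 0.035" --pt "0.007 0.045 0.02" --pt "0.007 0.045 0.01" --yaw '[0,-0.06,-0.08,-0.08,-0.08]'

```text
time_s: 7.12
position: [0.5297, -0.1093, 0.2915]
tool_rot: [[0.775, 0.632, 0.002], [0.632, -0.775, -0.001], [0.001, 0.002, -1.0]]
ft_force: [-0.1, 0.2, 0.3]
grip_width: 0.085
gripper_force: 0.0
```

jog_arm --hand '[0.085,0.085,0.085,0.085,0.085]' --pt "0.007 0.045 0.01" --pt "0.007 0.045 0" --pt "0.007 0.045 0" --pt "0.007 0.045 0" --pt "0.007 0.0455 0" --yaw '[-0.08,-0.08,-0.08,-0.08,-0.08]'

```text
time_s: 7.75
position: [0.5646, 0.1166, 0.3002]
tool_rot: [[0.96, 0.28, 0.0], [0.28, -0.96, -0.0], [0.0, 0.0, -1.0]]
ft_force: [0.4, -0.3, 0.2]
grip_width: 0.0849
gripper_force: 0.0
```

jog_arm --hand '[0.085,0.085,0.085,0.085,0.085]' --pt "0 0 0" --pt "0 0 0" --pt "0 0 0" --pt "0 0 0" --pt "0 0 0" --yaw '[0,0,0,0,0]'

```text
time_s: 8.38
position: [0.5645, 0.1147, 0.3003]
tool_rot: [[0.959, 0.282, 0.0], [0.282, -0.959, -0.0], [0.0, 0.0, -1.0]]
ft_force: [0.9, -0.0, -0.8]
grip_width: 0.0849
gripper_force: 0.0
```

```bash
cat > fitm.py <<'E'
from ov import *
# piece: foot pos, yaw, tilt
def piece(x,y,z,yaw,h,r,kind,tilt=np.radians(28)):
    c,s=np.cos(yaw),np.sin(yaw)
    ex=np.array([np.cos(tilt)*c,np.cos(tilt)*s,np.sin(tilt)]);ey=np.array([-s,c,0]);ez=np.array([-np.sin(tilt)*c,-np.sin(tilt)*s,np.cos(tilt)])
    if kind=='jar': t=np.linspace(0,6.28,40);L=np.c_[r*np.cos(t),r*np.sin(t)]
    else: L=np.array([[-r,-r],[-r,r],[r,r],[r,-r]])
    B=np.array([x,y,z])+L[:,:1]*ex+L[:,1:]*ey
    return B,B+h*ez
E
python3 - <<'E'
from fitm import *
yaw=np.radians(16.4);xh=np.array([np.cos(yaw),np.sin(yaw)])
J=np.array([.5805,.0549]);C=np.array([.5473,.1773])
jf=J+.110*np.sin(np.radians(28))*xh;cf=C+.104*np.sin(np.radians(28))*xh
a=piece(*jf,.1642-.0971,yaw,.110,.029,'jar');b=piece(*cf,.1549-.0918,yaw,.104,.029,'c')
over('e.png',[a[1],b[1],a[0],b[0]])
print(env.observe()['position'],jf,cf)
E
```

```text
[0.56446566 0.11478335 0.30027008] [0.63004077 0.06948064] [0.59413855 0.19108533]
```

View pics/e.png

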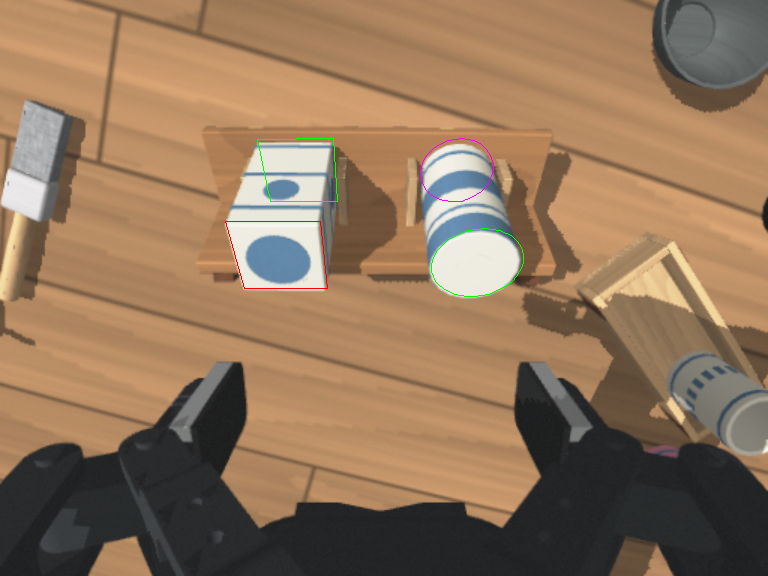

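The wrist view shows both pieces matching my model within ~3 px: caddy top centre (280,257), jar top centre (475,263). I'll take the caddy first.

jog_arm --hand '[0.085,0.085,0.085,0.085,0.085]' --pt "0 0.025 -0.01" --pt "0 0.025 -0.02" --pt "0 0.0175 -0.03" --pt "0 0 -0.03" --pt "0 0 -0.02" --yaw '[0,0,0,0,0]'

```text
time_s: 9.05
position: [0.564, 0.1828, 0.1888]
tool_rot: [[0.959, 0.283, -0.002], [0.283, -0.959, -0.0], [-0.002, -0.0, -1.0]]
ft_force: [0.2, -0.2, -0.3]
grip_width: 0.0848
gripper_force: 0.0
```

jog_arm --hand '[0.085,0.085,0.085,0.085,0.085]' --pt "0 0 -0.02" --pt "0 0 -0.02" --pt "0 0 -0.018" --pt "0 0 -0.011" --pt "0 0 0" --yaw '[0,0,0,0,0]'

```text
time_s: 9.68
position: [0.5643, 0.1826, 0.1208]
tool_rot: [[0.959, 0.283, -0.001], [0.283, -0.959, -0.0], [-0.001, -0.0, -1.0]]
ft_force: [-0.2, 0.0, 0.0]
grip_width: 0.085
gripper_force: 0.0
```

jog_arm --hand '[0.07,0.062,0.057,0.052,0.052]' --pt "0 0 0" --pt "0 0 0" --pt "0 0 0" --pt "0 0 0" --pt "0 0 0" --yaw '[0,0,0,0,0]' --grip_force 30

```text
time_s: 10.3
position: [0.5647, 0.183, 0.1221]
tool_rot: [[0.959, 0.283, 0.001], [0.283, -0.959, 0.001], [0.002, -0.0, -1.0]]
ft_force: [-1.5, 1.1, 6.1]
grip_width: 0.0576
gripper_force: 32.7
```

jog_arm --hand '[0.052,0.052,0.052,0.052,0.052]' --pt "-0.001 0 0.005" --pt "-0.002 -0.0006 0.01" --pt "-0.004 -0.001 0.018" --pt "-0.004 -0.001 0.025" --pt "0 0 0.03" --yaw '[0,0,0,0,0]'

```text
time_s: 10.92
position: [0.5527, 0.1799, 0.2108]
tool_rot: [[0.959, 0.283, -0.001], [0.283, -0.959, -0.0], [-0.001, 0.0, -1.0]]
ft_force: [1.1, -0.8, -4.2]
grip_width: 0.0573
gripper_force: 33.4
```

jog_arm --hand '[0.052,0.052,0.052,0.052,0.052]' --pt "0 0 0.025" --pt "-0.02 -0.02 0.01" --pt "-0.025 -0.035 0" --pt "-0.025 -0.04 0" --pt "-0.025 -0.04 0" --yaw '[0,0,0.1,0.1,0.1]'

```text
time_s: 11.55
position: [0.4572, 0.0441, 0.2453]
tool_rot: [[0.831, 0.557, 0.001], [0.557, -0.831, -0.0], [0.001, 0.001, -1.0]]
ft_force: [0.2, -0.6, -3.8]
grip_width: 0.0577
gripper_force: 33.4
```

jog_arm --hand '[0.052,0.052,0.052,0.052,0.052]' --pt "-0.02 -0.035 -0.01" --pt "-0.015 -0.03 -0.02" --pt "-0.01 -0.02 -0.03" --pt "0 0 -0.02" --pt "0 0 0" --yaw '[0.1,0.1,0.1,0.1,0]'

```text
time_s: 12.18
position: [0.4128, -0.0399, 0.1643]
tool_rot: [[0.553, 0.833, -0.001], [0.833, -0.553, 0.001], [-0.0, -0.002, -1.0]]
ft_force: [-0.3, -0.1, -4.7]
grip_width: 0.0578
gripper_force: 34.5
```

```bash
python3 - <<'E'
from h import *
a=save('wrist','w1.png');b=save('scene','s1.png');c=save('side','si1.png');print(env.observe()['position'],env.observe()['grip_width'])
p=proj('side',env.observe()['position']).astype(int);q=proj('scene',env.observe()['position']).astype(int);print(p,q)
g=lambda im,p:cv2.resize(im[max(p[1]-60,0):max(p[1]-60,0)+120,p[0]-60:p[0]+60],(384,384))
cv2.imwrite('pics/m1.png',np.hstack([g(b,q),g(c,p)])[:,:,::-1])
E
```

```text
[ 0.4140115  -0.0399226   0.16551295] 0.058160210725076766
[205 200] [220 144]
```

View pics/m1.png

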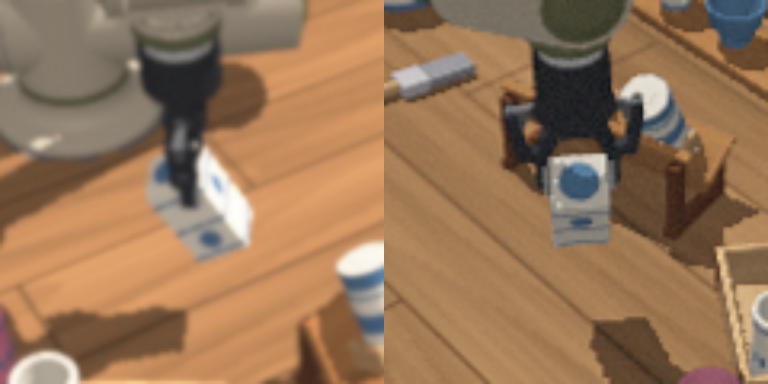

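The scene half shows the caddy still tilted about 30° between the pads, at (200,200) in the crop. I'll stand it up on the bare table by pivoting about its lower edge.

jog_arm --hand '[0.052,0.052,0.052,0.052,0.052]' --pt "0 0 -0.03" --pt "0 0 -0.03" --pt "0 0 -0.02" --pt "0 0 -0.007" --pt "0 0 0" --yaw '[0,0,0,0,0]'

```text
time_s: 12.95
position: [0.4139, -0.04, 0.0778]
tool_rot: [[0.551, 0.834, 0.001], [0.834, -0.551, -0.0], [0.0, 0.001, -1.0]]
ft_force: [0.3, 1.0, -3.1]
grip_width: 0.0577
gripper_force: 34.5
```

jog_arm --hand '[0.052,0.052,0.052,0.052,0.052]' --pt "0 0 -0.002" --pt "0 0 -0.002" --pt "0 0 -0.002" --pt "0 0 -0.002" --pt "0 0 0" --yaw '[0,0,0,0,0]'

```text
time_s: 13.58
position: [0.4137, -0.0399, 0.0713]
tool_rot: [[0.551, 0.834, 0.002], [0.834, -0.551, -0.001], [0.0, 0.002, -1.0]]
ft_force: [-7.3, 2.6, 29.6]
grip_width: 0.0576
gripper_force: 38.7
```

jog_arm --hand '[0.052,0.052,0.052,0.052,0.052]' --pt "0.0017 0.0025 0.0003" --pt "0.0017 0.0025 0" --pt "0.0017 0.0025 0" --pt "0.0017 0.0025 0" --pt "0.0017 0.0025 -0.0005" --yaw '[0,0,0,0,0]'

```text
time_s: 14.2
position: [0.4217, -0.0275, 0.07]
tool_rot: [[0.551, 0.834, -0.0], [0.834, -0.551, -0.001], [-0.001, 0.0, -1.0]]
ft_force: [-6.0, 0.5, 14.5]
grip_width: 0.0575
gripper_force: 37.7
```

jog_arm --hand '[0.052,0.052,0.052,0.052,0.052]' --pt "0.002 0.003 -0.0006" --pt "0.002 0.003 -0.0008" --pt "0.002 0.003 -0.001" --pt "0.002 0.003 -0.001" --pt "0.002 0.003 -0.0012" --yaw '[0,0,0,0,0]'

```text
time_s: 14.82
position: [0.4319, -0.0122, 0.0654]
tool_rot: [[0.551, 0.834, 0.0], [0.834, -0.551, -0.0], [-0.0, 0.0, -1.0]]
ft_force: [-3.3, 2.3, 12.4]
grip_width: 0.0576
gripper_force: 38.8
```

jog_arm --hand '[0.052,0.052,0.052,0.052,0.052]' --pt "0.001 0.0015 -0.0006" --pt "0 0 0" --pt "0 0 0" --pt "0 0 0" --pt "0 0 0" --yaw '[0,0,0,0,0]'

```text
time_s: 15.45
position: [0.4329, -0.0106, 0.0648]
tool_rot: [[0.551, 0.834, 0.0], [0.834, -0.551, 0.0], [0.0, 0.0, -1.0]]
ft_force: [-3.1, 2.7, 11.4]
grip_width: 0.0577
gripper_force: 38.9
```

```bash
python3 - <<'E'
from h import *
b=save('scene','s2.png');c=save('side','si2.png')
P=env.observe()['position'];print(P,env.observe()['ft_force'])
p=proj('side',P).astype(int);q=proj('scene',P).astype(int)
g=lambda im,p:cv2.resize(im[p[1]-45:p[1]+45,p[0]-45:p[0]+45],(384,384))
cv2.imwrite('pics/m2.png',np.hstack([g(b,q),g(c,p)])[:,:,::-1])
E
```

```text
[ 0.43288727 -0.01066039  0.06474465] [-3.13846796  3.03028511 11.50681071]
```

View pics/m2.png

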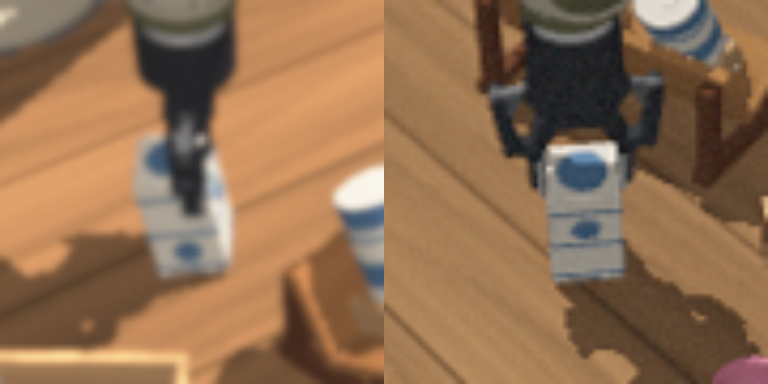

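The caddy is nearly upright: the side crop's edges at x≈548 and x≈622 are vertical. In the scene crop the left edge runs (135,140)→(158,275). I'll check that slope against the model.

```bash
python3 - <<'E'
from fitm import *
P=env.observe()['position'];yaw=np.arctan2(.834,.551)
q=proj('scene',P).astype(int);o=q-45;k=384/90
for td in(0,5,10,15):
    t=np.radians(td);a=np.array([-np.sin(t)*np.cos(yaw),-np.sin(t)*np.sin(yaw),np.cos(t)])
    f=P+[0,0,.002]-.066*a
    B,T=piece(*f,yaw,.104,.029,'c',t)
    print(td,np.round((proj('scene',B)-o)*k).astype(int).tolist(),np.round((proj('scene',T)-o)*k).astype(int).tolist())
E
```

```text
0 [[163, 275], [168, 224], [236, 225], [233, 276]] [[154, 185], [159, 133], [232, 134], [229, 185]]
5 [[170, 277], [175, 226], [243, 223], [240, 274]] [[150, 187], [156, 136], [228, 132], [224, 183]]
10 [[178, 279], [182, 228], [249, 220], [247, 271]] [[146, 190], [152, 139], [223, 130], [219, 181]]
15 [[185, 280], [190, 229], [255, 217], [253, 268]] [[143, 193], [149, 141], [218, 128], [214, 179]]
```

jog_arm --hand '[0.06,0.064,0.07,0.07,0.07]' --pt "0 0 0" --pt "0 0 0" --pt "0 0 0.0015" --pt "0 0 0" --pt "0 0 0" --yaw '[0,0,0,0,0]'

```text
time_s: 16.18
position: [0.433, -0.0109, 0.0653]
tool_rot: [[0.551, 0.834, 0.0], [0.834, -0.551, -0.0], [-0.0, 0.0, -1.0]]
ft_force: [-0.6, 0.8, -0.6]
grip_width: 0.0702
gripper_force: 0.0
```

jog_arm --hand '[0.062,0.057,0.052,0.052,0.052]' --pt "0 0 0" --pt "0 0 0" --pt "0 0 0" --pt "0 0 0" --pt "0 0 0.004" --yaw '[0,0,0,0,0]'

```text
time_s: 16.8
position: [0.4325, -0.0108, 0.0689]
tool_rot: [[0.551, 0.834, -0.001], [0.834, -0.551, 0.0], [-0.0, -0.001, -1.0]]
ft_force: [0.1, -0.5, -3.9]
grip_width: 0.0572
gripper_force: 33.6
```

jog_arm --hand '[0.052,0.052,0.052,0.052,0.052]' --pt "0 0 0.025" --pt "0 0 0.03" --pt "0 0 0.03" --pt "0 0 0.015" --pt "0 0 0" --yaw '[0,0,0,0,0]'

```text
time_s: 17.42
position: [0.4331, -0.011, 0.1697]
tool_rot: [[0.551, 0.834, 0.001], [0.834, -0.551, -0.0], [0.0, 0.001, -1.0]]
ft_force: [0.4, 1.0, -4.2]
grip_width: 0.0577
gripper_force: 34.9
```

```bash
python3 - <<'E'
from fitm import *
S=env.observe();P=S['position'];yaw=np.arctan2(.834,.551)
ims={'scene':save('scene','s3.png'),'side':save('side','si3.png')};out=[]
print(P,S['grip_width'])
a=np.array([0,0,1.])
B,T=piece(*(P+[0,0,.002]-.066*a),yaw,.104,.029,'c',0.)
for n,im in ims.items():
    im=np.ascontiguousarray(im[:,:,::-1]);o=proj(n,P).astype(int)-45;k=384/90
    g=cv2.resize(im[o[1]:o[1]+90,o[0]:o[0]+90],(384,384))
    for X,c in((B,(0,255,0)),(T,(0,0,255))):cv2.polylines(g,[np.int32((proj(n,X)-o)*k)],True,c,1)
    out.append(g)
cv2.imwrite('pics/m3.png',np.hstack(out))
x,y=.5398,-.2026;e=np.array([np.sin(.586),np.cos(.586)])
for yy in(0,.001,.063):print(yy,np.array([x,y])+yy*e)
E
```

```text
[ 0.43310087 -0.01097351  0.16973748] 0.057656710238116964
0 [ 0.5398 -0.2026]
0.001 [ 0.54035303 -0.20176684]
0.063 [ 0.57464107 -0.15011095]
```

View pics/m3.png

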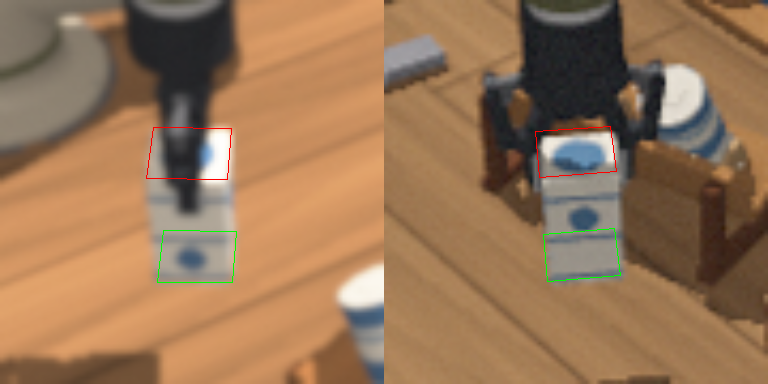

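The overlay shows the caddy upright, possibly 2–4 mm off along tool −x. I'll measure that from wrist-camera pixels numerically.

```bash
python3 - <<'E'
from h import *
st=env.observe();im=save('wrist','w3.png')
R=np.array(st['tool_rot']);P=np.array(st['position'])
for yo in(-.015,0,.012):
  zb=-.064
  # columns along tool x at bottom height: sample image at projected points tool x from 0 to 60mm
  xs=np.arange(16,46,2)/1e3
  pts=np.array([P+R@np.array([x,yo,-zb]) for x in xs]) # tool z down
  uv=proj('wrist',pts,st)
  print(yo,[(int(x*1e3),im[int(round(v)),int(round(u))].tolist()) for x,(u,v) in zip(xs,uv)])
xs=np.arange(-40,42,2)/1e3
pts=np.array([P+R@np.array([.024,x,.064]) for x in xs]);uv=proj('wrist',pts,st)
print([(int(x*1e3),int(im[int(round(v)),int(round(u))][2])) for x,(u,v) in zip(xs,uv)])
E
```

```text
-0.015 [(16, [189, 186, 170]), (18, [212, 206, 189]), (20, [210, 206, 189]), (22, [210, 206, 189]), (24, [209, 206, 189]), (26, [150, 160, 163]), (28, [180, 137, 98]), (30, [182, 139, 98]), (32, [182, 139, 99]), (34, [181, 138, 98]), (36, [178, 137, 96]), (38, [180, 136, 97]), (40, [183, 139, 98]), (42, [185, 141, 101]), (44, [186, 141, 102])]
0 [(16, [211, 206, 189]), (18, [210, 205, 188]), (20, [210, 207, 189]), (22, [210, 207, 189]), (24, [211, 207, 189]), (26, [150, 159, 163]), (28, [182, 139, 99]), (30, [179, 137, 96]), (32, [179, 136, 97]), (34, [182, 139, 100]), (36, [182, 137, 96]), (38, [181, 137, 99]), (40, [180, 137, 98]), (42, [178, 136, 96]), (44, [175, 133, 95])]
0.012 [(16, [210, 206, 189]), (18, [209, 207, 189]), (20, [209, 206, 188]), (22, [210, 205, 189]), (24, [210, 206, 189]), (26, [143, 152, 155]), (28, [172, 132, 96]), (30, [172, 129, 94]), (32, [170, 129, 93]), (34, [170, 128, 91]), (36, [170, 128, 92]), (38, [169, 129, 92]), (40, [166, 126, 90]), (42, [164, 124, 90]), (44, [163, 124, 89])]
[(-40, 95), (-38, 99), (-36, 98), (-34, 95), (-32, 95), (-30, 191), (-28, 189), (-26, 189), (-24, 189), (-22, 188), (-20, 189), (-18, 189), (-16, 189), (-14, 189), (-12, 189), (-10, 190), (-8, 190), (-6, 189), (-4, 190), (-2, 189), (0, 189), (2, 189), (4, 189), (6, 188), (8, 189), (10, 190), (12, 189), (14, 188), (16, 189), (18, 188), (20, 187), (22, 188), (24, 188), (26, 188), (28, 186), (30, 167), (32, 95), (34, 96), (36, 96), (38, 94), (40, 95)]
```

jog_arm --hand '[0.052,0.052,0.052,0.052,0.052]' --pt "0.01 -0.015 0.01" --pt "0.024 -0.04 0.005" --pt "0.026 -0.047 0" --pt "0.026 -0.047 0" --pt "0.014 -0.026 0" --yaw '[0,0,0,0,0]'

```text
time_s: 18.2
position: [0.5334, -0.1881, 0.1826]
tool_rot: [[0.553, 0.833, -0.002], [0.833, -0.553, 0.001], [-0.0, -0.002, -1.0]]
ft_force: [-0.1, 0.4, -6.0]
grip_width: 0.0575
gripper_force: 35.0
```

jog_arm --hand '[0.052,0.052,0.052,0.052,0.052]' --pt "0.008 -0.015 0" --pt "0 0 0" --pt "0 0 0" --pt "0 0 -0.015" --pt "0 0 -0.015" --yaw '[0,0,0,0,0]'

```text
time_s: 18.82
position: [0.5405, -0.2001, 0.1531]
tool_rot: [[0.551, 0.835, -0.001], [0.835, -0.551, 0.0], [0.0, -0.001, -1.0]]
ft_force: [0.1, -0.4, -5.0]
grip_width: 0.0576
gripper_force: 35.1
```

```bash
cat > chk.py <<'E'
# numeric check in wrist view along crate frame: sample at height z, lines along crate y at x=xo
from h import *
import sys
def prof(im,st,z,xo,ys):
    e=np.array([.553,.833]);f=np.array([.833,-.553])
    pts=np.array([np.r_[np.array([.5398,-.2026])+f*xo+e*y,z] for y in ys]);uv=proj('wrist',pts,st)
    return [(int(round(y*1e3)),im[int(round(v)),int(round(u))].tolist()) if 0<=v<383.4 and 0<=u<511.4 else None for y,(u,v) in zip(ys,uv)]
if __name__=='__main__':
    st=env.observe();im=save('wrist',sys.argv[1]);P=st['position'];print(P,st['ft_force'])
    print(prof(im,st,.046,0,np.arange(84,110,2)/1e3))
    print(prof(im,st,.046,0.020,np.arange(84,110,2)/1e3))
    r=[]
    for xo in np.arange(-50,51,2)/1e3: r+=[(int(xo*1e3),prof(im,st,.046,xo,[.08])[0][1])]
    print(r)
E
python3 chk.py w4.png
```

```text
[ 0.54054401 -0.20013995  0.15312928] [ 0.09844656 -0.42508784 -5.04763857]
[(84, [134, 110, 81]), (86, [128, 105, 78]), (88, [125, 102, 76]), (90, [125, 102, 76]), (92, [96, 79, 60]), (94, [153, 124, 91]), (96, [216, 175, 127]), (98, [217, 177, 129]), (100, [227, 191, 139]), (102, [198, 158, 115]), (104, [185, 140, 100]), (106, [185, 139, 99]), (108, [185, 140, 99])]
[(84, [132, 109, 81]), (86, [131, 108, 80]), (88, [133, 109, 81]), (90, [135, 110, 82]), (92, [91, 76, 59]), (94, [106, 87, 66]), (96, [217, 178, 130]), (98, [218, 180, 132]), (100, [229, 192, 140]), (102, [201, 161, 116]), (104, [189, 143, 102]), (106, [185, 139, 99]), (108, [183, 139, 99])]
[(-50, [174, 133, 95]), (-48, [153, 112, 82]), (-46, [238, 207, 152]), (-44, [239, 211, 154]), (-42, [240, 214, 155]), (-40, [237, 206, 149]), (-38, [96, 79, 59]), (-36, [92, 76, 57]), (-34, [127, 105, 78]), (-32, [126, 103, 77]), (-30, [136, 110, 83]), (-28, [142, 116, 86]), (-26, [141, 115, 85]), (-24, [136, 110, 83]), (-22, [136, 110, 82]), (-20, [136, 111, 82]), (-18, [137, 112, 84]), (-16, [131, 107, 80]), (-14, [134, 109, 82]), (-12, [134, 110, 82]), (-10, [132, 108, 80]), (-8, [134, 109, 83]), (-6, [129, 104, 78]), (-4, [123, 100, 74]), (-2, [124, 102, 76]), (0, [134, 110, 82]), (2, [134, 109, 80]), (4, [131, 107, 80]), (6, [127, 103, 77]), (8, [126, 103, 76]), (10, [126, 102, 77]), (12, [137, 111, 83]), (14, [139, 113, 84]), (16, [133, 109, 81]), (18, [130, 106, 79]), (20, [131, 106, 79]), (22, [136, 111, 83]), (24, [136, 112, 84]), (26, [132, 108, 80]), (28, [132, 108, 81]), (30, [105, 86, 65]), (32, [129, 104, 78]), (34, [236, 204, 149]), (36, [239, 209, 152]), (38, [239, 212, 154]), (40, [237, 206, 150]), (42, [104, 75, 57]), (44, [155, 118, 84]), (46, [178, 134, 96]), (48, [183, 139, 100]), (50, [182, 138, 97])]
```

jog_arm --hand '[0.052,0.052,0.052,0.052,0.052]' --pt "-0.0017 0.0011 -0.01" --pt "0 0 -0.02" --pt "0 0 -0.02" --pt "0 0 -0.015" --pt "0 0 -0.005" --yaw '[0,0,0,0,0]'

```text
time_s: 19.5
position: [0.539, -0.1997, 0.0834]
tool_rot: [[0.551, 0.834, -0.001], [0.834, -0.551, 0.001], [-0.0, -0.001, -1.0]]
ft_force: [-0.4, -0.2, -5.2]
grip_width: 0.0576
gripper_force: 34.9
```

jog_arm --hand '[0.052,0.052,0.052,0.052,0.052]' --pt "0 0 -0.003" --pt "0 0 -0.002" --pt "0 0 -0.001" --pt "0 0 0" --pt "0 0 0" --yaw '[0,0,0,0,0]'

```text
time_s: 20.12
position: [0.5393, -0.1999, 0.0785]
tool_rot: [[0.551, 0.834, 0.0], [0.834, -0.551, -0.0], [0.0, 0.0, -1.0]]
ft_force: [0.2, -0.1, -5.0]
grip_width: 0.0576
gripper_force: 34.9
```

Still clear of the floor. I'll lower it the rest of the way, then nudge it gently along −y toward the tumbler.

jog_arm --hand '[0.052,0.052,0.052,0.052,0.052]' --pt "0 0 -0.001" --pt "0 0 -0.001" --pt "0 0 -0.001" --pt "0 0 0" --pt "0 0 0" --yaw '[0,0,0,0,0]'

```text
time_s: 20.75
position: [0.5392, -0.1998, 0.0755]
tool_rot: [[0.551, 0.834, -0.0], [0.834, -0.551, -0.0], [-0.0, -0.0, -1.0]]
ft_force: [-0.9, 1.5, 0.0]
grip_width: 0.0577
gripper_force: 35.3
```

jog_arm --hand '[0.052,0.052,0.052,0.052,0.052]' --pt "-0.0003 -0.0004 0" --pt "-0.0003 -0.0004 0" --pt "-0.0003 -0.0004 0" --pt "0 0 0" --pt "0 0 0" --yaw '[0,0,0,0,0]'

```text
time_s: 21.38
position: [0.5385, -0.2011, 0.0755]
tool_rot: [[0.551, 0.834, 0.0], [0.834, -0.551, -0.0], [0.0, 0.0, -1.0]]
ft_force: [-0.0, 2.9, 1.4]
grip_width: 0.0576
gripper_force: 35.6
```

jog_arm --hand '[0.052,0.058,0.062,0.07,0.074]' --pt "0 0 -0.0007" --pt "0 0 0" --pt "0 0 0" --pt "0 0 0" --pt "0 0 0" --yaw '[0,0,0,0,0]'

```text
time_s: 22.0
position: [0.5384, -0.2012, 0.0745]
tool_rot: [[0.551, 0.834, -0.0], [0.834, -0.551, -0.0], [-0.0, 0.0, -1.0]]
ft_force: [-0.3, -0.4, 0.4]
grip_width: 0.074
gripper_force: 0.0
```

jog_arm --hand '[0.076,0.08,0.085,0.085,0.085]' --pt "0 0 0.02" --pt "0 0 0.045" --pt "0 0 0.06" --pt "0 0 0.05" --pt "0 0.01 0.03" --yaw '[0,0,0,0,0]'

```text
time_s: 22.62
position: [0.5385, -0.1915, 0.2823]
tool_rot: [[0.552, 0.834, 0.003], [0.834, -0.552, -0.002], [-0.0, 0.003, -1.0]]
ft_force: [-0.3, 0.5, -0.4]
grip_width: 0.0852
gripper_force: 0.0
```

```bash
python3 - <<'E'
from chk import *
st=env.observe();im=save('wrist','w5.png')
for xo in(-.017,-.002,.013):print(xo,[(a,b[2]) for a,b in prof(im,st,.012,xo,np.arange(14,50,2)/1e3)])
for xo in(-.002,):print([(a,b[2]) for a,b in prof(im,st,.046,xo,np.arange(84,110,2)/1e3)])
print([ (int(x*1e3),prof(im,st,.046,x,[.05])[0][1][2]) for x in np.arange(-50,50,2)/1e3])
E
```

```text
-0.017 [(14, 187), (16, 199), (18, 198), (20, 185), (22, 191), (24, 199), (26, 191), (28, 161), (30, 162), (32, 162), (34, 162), (36, 162), (38, 163), (40, 162), (42, 163), (44, 164), (46, 163), (48, 165)]
-0.002 [(14, 168), (16, 159), (18, 146), (20, 159), (22, 186), (24, 200), (26, 192), (28, 156), (30, 151), (32, 151), (34, 152), (36, 152), (38, 153), (40, 152), (42, 153), (44, 153), (46, 154), (48, 155)]
0.013 [(14, 177), (16, 201), (18, 200), (20, 184), (22, 192), (24, 200), (26, 192), (28, 157), (30, 155), (32, 157), (34, 158), (36, 156), (38, 158), (40, 157), (42, 157), (44, 159), (46, 159), (48, 160)]
[(84, 87), (86, 86), (88, 86), (90, 87), (92, 87), (94, 84), (96, 149), (98, 156), (100, 160), (102, 138), (104, 110), (106, 112), (108, 112)]
[(-50, 98), (-48, 97), (-46, 170), (-44, 172), (-42, 173), (-40, 148), (-38, 69), (-36, 85), (-34, 94), (-32, 96), (-30, 99), (-28, 112), (-26, 162), (-24, 160), (-22, 156), (-20, 158), (-18, 164), (-16, 164), (-14, 163), (-12, 154), (-10, 153), (-8, 150), (-6, 154), (-4, 155), (-2, 154), (0, 154), (2, 152), (4, 149), (6, 157), (8, 160), (10, 159), (12, 162), (14, 160), (16, 151), (18, 147), (20, 148), (22, 153), (24, 160), (26, 158), (28, 151), (30, 113), (32, 102), (34, 171), (36, 170), (38, 171), (40, 102), (42, 66), (44, 66), (46, 65), (48, 107)]
```

jog_arm --hand '[0.085,0.085,0.085,0.085,0.085]' --pt "0.006 0.02 0.02" --pt "0.012 0.05 0" --pt "0.012 0.055 0" --pt "0.012 0.055 0" --pt "0.012 0.048 0" --yaw '[-0.1,-0.15,-0.15,-0.15,-0.15]'

```text
time_s: 23.3
position: [0.5925, 0.0389, 0.2994]
tool_rot: [[0.96, 0.279, -0.0], [0.279, -0.96, -0.0], [-0.0, 0.0, -1.0]]
ft_force: [0.0, -0.9, 0.1]
grip_width: 0.085
gripper_force: 0.0
```

jog_arm --hand '[0.085,0.085,0.085,0.085,0.085]' --pt "0.005 0.023 0" --pt "0 0 -0.03" --pt "0 0 -0.04" --pt "0 0 -0.03" --pt "0 0 -0.01" --yaw '[0,0,0,0,0]'

```text
time_s: 23.92
position: [0.5967, 0.06, 0.1878]
tool_rot: [[0.959, 0.283, -0.003], [0.283, -0.959, 0.0], [-0.003, -0.001, -1.0]]
ft_force: [0.3, -0.3, 0.5]
grip_width: 0.0851
gripper_force: 0.0
```

jog_arm --hand '[0.085,0.085,0.085,0.085,0.085]' --pt "0 0 -0.015" --pt "0 0 -0.02" --pt "0 0 -0.018" --pt "0 0 -0.0085" --pt "0 0 0" --yaw '[0,0,0,0,0]'

```text
time_s: 24.55
position: [0.5975, 0.06, 0.1282]
tool_rot: [[0.959, 0.283, 0.0], [0.283, -0.959, -0.0], [0.0, 0.0, -1.0]]
ft_force: [-0.4, -0.1, 0.9]
grip_width: 0.0852
gripper_force: 0.0
```

jog_arm --hand '[0.07,0.062,0.057,0.052,0.052]' --pt "0 0 0" --pt "0 0 0" --pt "0 0 0" --pt "0 0 0" --pt "0 0 0" --yaw '[0,0,0,0,0]' --grip_force 35

```text
time_s: 25.18
position: [0.5976, 0.0603, 0.1292]
tool_rot: [[0.959, 0.283, 0.002], [0.283, -0.959, 0.0], [0.002, 0.0, -1.0]]
ft_force: [-1.0, 1.4, 5.9]
grip_width: 0.0561
gripper_force: 35.9
```

jog_arm --hand '[0.052,0.052,0.052,0.052,0.052]' --pt "-0.001 0 0.005" --pt "-0.002 -0.0006 0.01" --pt "-0.004 -0.001 0.018" --pt "-0.004 -0.001 0.025" --pt "0 0 0.03" --yaw '[0,0,0,0,0]'

```text
time_s: 25.8
position: [0.5857, 0.0573, 0.2177]
tool_rot: [[0.959, 0.283, -0.0], [0.283, -0.959, -0.0], [-0.0, -0.0, -1.0]]
ft_force: [1.2, 0.3, -4.4]
grip_width: 0.0556
gripper_force: 38.1
```

Opening reads 55.6 mm against a 58 mm jar, so the pads may be off-axis. I'll spend the last view here, with a model overlay.

```bash
python3 - <<'E'
from fitm import *
S=env.observe();P=np.array(S['position']);yaw=np.arctan2(.283,.959);print(P,S['grip_width'],S['ft_force'],S['wrist_torque'])
t=np.radians(28);a=np.array([-np.sin(t)*np.cos(yaw),-np.sin(t)*np.sin(yaw),np.cos(t)])
B,T=piece(*(P+[0,0,.002]-.072*a),yaw,.110,.029,'jar')
w=np.ascontiguousarray(save('wrist','w6.png')[:,:,::-1]);s=np.ascontiguousarray(save('scene','s6.png')[:,:,::-1])
for X,c in((B,(0,255,0)),(T,(0,0,255))):cv2.polylines(w,[np.int32(proj('wrist',X,S))],True,c,1)
o=proj('scene',P).astype(int)-[36,48]
g=cv2.resize(s[o[1]:o[1]+96,o[0]:o[0]+72],(288,384))
for X,c in((B,(0,255,0)),(T,(0,0,255))):cv2.polylines(g,[np.int32((proj('scene',X)-o)*4)],True,c,1)
cv2.imwrite('pics/m6.png',np.hstack([w,g]))
E
```

```text
[0.58568606 0.05726216 0.21771947] 0.055615985456541624 [ 1.16684346  0.28132656 -4.4275391 ] [-0.03090299 -0.0147428  -0.00714119]
```

View pics/m6.png

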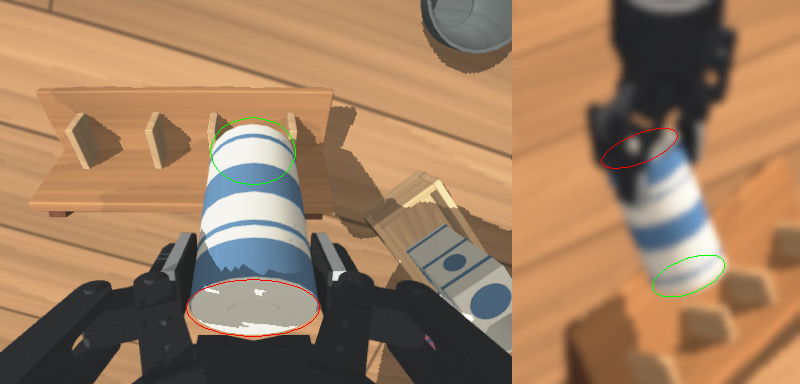

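The overlay fits within ~4 px: jar tilted 28°, centred between the pads, foot around (253,135) in the wrist view. So the grip is sound, and the narrow reading is line-contact compliance. Caddy and tumbler look upright in the crate. On to righting the jar.

jog_arm --hand '[0.052,0.052,0.052,0.052,0.052]' --pt "0 0 0.02" --pt "-0.02 -0.005 0.015" --pt "-0.035 -0.015 0" --pt "-0.035 -0.02 0" --pt "-0.035 -0.02 0" --yaw '[0,0,0.1,0.1,0.1]'

```text
time_s: 26.52
position: [0.4597, -0.003, 0.2504]
tool_rot: [[0.831, 0.557, -0.001], [0.557, -0.831, 0.0], [-0.001, -0.001, -1.0]]
ft_force: [0.2, -0.7, -2.9]
grip_width: 0.0555
gripper_force: 38.6
```

jog_arm --hand '[0.052,0.052,0.052,0.052,0.052]' --pt "-0.025 -0.02 -0.02" --pt "-0.015 -0.012 -0.03" --pt "-0.0075 -0.005 -0.035" --pt "0 0 -0.03" --pt "0 0 -0.025" --yaw '[0.1,0.1,0.1,0.1,0]'

```text
time_s: 27.15
position: [0.413, -0.0395, 0.1098]
tool_rot: [[0.551, 0.835, -0.001], [0.835, -0.551, 0.0], [-0.0, -0.001, -1.0]]
ft_force: [-0.1, -0.5, -3.1]
grip_width: 0.0558
gripper_force: 38.6
```

jog_arm --hand '[0.052,0.052,0.052,0.052,0.052]' --pt "0 0 -0.014" --pt "0 0 -0.008" --pt "0 0 -0.005" --pt "0 0 -0.002" --pt "0 0 0" --yaw '[0,0,0,0,0]'

```text
time_s: 27.78
position: [0.4139, -0.0396, 0.0823]
tool_rot: [[0.551, 0.834, 0.0], [0.834, -0.551, -0.0], [0.0, 0.0, -1.0]]
ft_force: [0.3, -0.8, -4.4]
grip_width: 0.0559
gripper_force: 38.6
```

jog_arm --hand '[0.052,0.052,0.052,0.052,0.052]' --pt "0 0 -0.002" --pt "0 0 -0.002" --pt "0 0 -0.002" --pt "0 0 -0.0015" --pt "0 0 0" --yaw '[0,0,0,0,0]'

```text
time_s: 28.4
position: [0.4143, -0.0403, 0.0773]
tool_rot: [[0.551, 0.835, 0.003], [0.835, -0.551, -0.003], [-0.001, 0.003, -1.0]]
ft_force: [-9.3, -0.9, 39.9]
grip_width: 0.0556
gripper_force: 42.2
```

jog_arm --hand '[0.052,0.052,0.052,0.052,0.052]' --pt "0.0015 0.0022 0.0015" --pt "0.0018 0.0027 0" --pt "0.0018 0.0027 0" --pt "0.0018 0.0027 -0.0002" --pt "0.0018 0.0027 -0.0004" --yaw '[0,0,0,0,0]'

```text
time_s: 29.02
position: [0.4237, -0.0271, 0.0774]
tool_rot: [[0.551, 0.834, 0.004], [0.834, -0.551, -0.002], [0.0, 0.004, -1.0]]
ft_force: [-5.9, 2.1, 19.4]
grip_width: 0.0557
gripper_force: 34.2
```

jog_arm --hand '[0.052,0.052,0.052,0.052,0.052]' --pt "0.002 0.003 -0.0005" --pt "0.002 0.003 -0.0006" --pt "0.002 0.003 -0.0006" --pt "0.002 0.003 -0.0007" --pt "0.002 0.003 -0.0007" --yaw '[0,0,0,0,0]'

```text
time_s: 29.65
position: [0.4341, -0.0119, 0.074]
tool_rot: [[0.551, 0.834, 0.004], [0.834, -0.551, -0.002], [0.001, 0.005, -1.0]]
ft_force: [-1.7, 2.3, 13.1]
grip_width: 0.0547
gripper_force: 34.0
```

jog_arm --hand '[0.052,0.052,0.052,0.052,0.052]' --pt "0.0008 0.0012 -0.0005" --pt "0.0008 0.0012 -0.0005" --pt "0 0 0" --pt "0 0 0" --pt "0 0 0" --yaw '[0,0,0,0,0]'

```text
time_s: 30.28
position: [0.4359, -0.0094, 0.073]
tool_rot: [[0.551, 0.834, 0.005], [0.834, -0.551, -0.001], [0.002, 0.005, -1.0]]
ft_force: [0.4, 2.9, 14.1]
grip_width: 0.055
gripper_force: 33.7
```

```bash
cat > jt.py <<'E'
from fitm import *
S=env.observe();P=np.array(S['position']);R=np.array(S['tool_rot']);print(P,S['ft_force'],S['wrist_torque'])
im=save('wrist','w7.png')
# far outline (bottom edge, tool +x side) along tool x at floor height
for yo in(-.012,0,.012):
  xs=np.arange(10,50,2)/1e3
  pts=np.array([np.r_[(P+R@np.array([x,yo,0]))[:2],0.002] for x in xs]);uv=proj('wrist',pts,S)
  print(yo,[(int(round(x*1e3)),im[int(round(v)),int(round(u))].tolist()) for x,(u,v) in zip(xs,uv)])
# top outline toward camera-bottom: -x side of top circle
xs=np.arange(-50,-10,2)/1e3
pts=np.array([np.r_[(P+R@np.array([x,.0,0]))[:2],0.110] for x in xs]);uv=proj('wrist',pts,S)
print([(int(round(x*1e3)),im[int(round(v)),int(round(u))].tolist()) for x,(u,v) in zip(xs,uv) if v<383])
E
python3 jt.py
```

```text
[ 0.43586716 -0.00943896  0.0730391 ] [ 0.40274631  2.91269916 14.14615872] [ 0.16850542  0.07868333 -0.00426712]
-0.012 [(10, [237, 234, 222]), (12, [236, 234, 222]), (14, [236, 234, 222]), (16, [97, 135, 166]), (18, [235, 233, 221]), (20, [202, 191, 170]), (22, [187, 143, 101]), (24, [186, 142, 102]), (26, [189, 144, 103]), (28, [188, 144, 102]), (30, [188, 143, 102]), (32, [188, 143, 101]), (34, [188, 142, 102]), (36, [188, 143, 102]), (38, [186, 143, 100]), (40, [183, 140, 100]), (42, [181, 138, 98]), (44, [180, 138, 98]), (46, [176, 134, 95]), (48, [174, 133, 95])]
0 [(10, [233, 230, 219]), (12, [233, 229, 219]), (14, [233, 230, 218]), (16, [209, 214, 211]), (18, [95, 129, 161]), (20, [233, 230, 219]), (22, [218, 202, 176]), (24, [181, 138, 98]), (26, [179, 137, 97]), (28, [178, 134, 97]), (30, [177, 134, 96]), (32, [175, 134, 95]), (34, [176, 135, 97]), (36, [175, 134, 97]), (38, [176, 134, 96]), (40, [177, 134, 96]), (42, [175, 134, 96]), (44, [172, 133, 93]), (46, [171, 131, 94]), (48, [168, 129, 92])]
0.012 [(10, [219, 216, 199]), (12, [218, 215, 198]), (14, [160, 174, 184]), (16, [183, 185, 178]), (18, [217, 214, 197]), (20, [181, 141, 105]), (22, [179, 135, 98]), (24, [177, 135, 96]), (26, [173, 132, 94]), (28, [171, 130, 93]), (30, [170, 129, 94]), (32, [169, 129, 91]), (34, [172, 132, 95]), (36, [175, 134, 97]), (38, [175, 134, 96]), (40, [177, 134, 96]), (42, [181, 138, 99]), (44, [182, 140, 99]), (46, [184, 140, 100]), (48, [188, 144, 102])]
[(-50, [50, 52, 55]), (-48, [50, 52, 54]), (-46, [52, 54, 56]), (-44, [50, 52, 55]), (-42, [52, 53, 56]), (-40, [50, 52, 56]), (-38, [53, 54, 57]), (-36, [48, 49, 53]), (-34, [45, 47, 48]), (-32, [50, 52, 55]), (-30, [168, 165, 152]), (-28, [168, 164, 152]), (-26, [168, 164, 152]), (-24, [169, 166, 152]), (-22, [170, 166, 154]), (-20, [168, 165, 152]), (-18, [169, 165, 152]), (-16, [245, 244, 239]), (-14, [245, 245, 240]), (-12, [243, 242, 234])]
```

The jar foot edge reads +22.5 mm, so its axis sits about 6 mm behind the pads. I'll release it, recentre and regrip.

jog_arm --hand '[0.058,0.061,0.066,0.072,0.076]' --pt "0 0 0" --pt "0 0 0.001" --pt "0 0 0.001" --pt "0 0 0" --pt "-0.0018 -0.0027 0" --yaw '[0,0,0,0,0]'

```text
time_s: 30.95
position: [0.4323, -0.0119, 0.0734]
tool_rot: [[0.551, 0.834, -0.0], [0.834, -0.551, 0.0], [-0.0, -0.0, -1.0]]
ft_force: [1.2, -1.0, -0.1]
grip_width: 0.076
gripper_force: 0.0
```

jog_arm --hand '[0.08,0.08,0.08,0.08,0.08]' --pt "-0.0018 -0.0027 0" --pt "0 0 0" --pt "0 0 0" --pt "0 0 0" --pt "0 0 0" --yaw '[0,0,0,0,0]'

```text
time_s: 31.58
position: [0.4306, -0.0146, 0.0734]
tool_rot: [[0.551, 0.834, 0.0], [0.834, -0.551, -0.0], [0.0, 0.0, -1.0]]
ft_force: [-0.3, 0.7, -0.8]
grip_width: 0.08
gripper_force: 0.0
```

```bash
python3 jt.py
```

```text
[ 0.43058002 -0.01458402  0.07342025] [-0.29474252  0.67486658 -0.82236062] [0.00466706 0.05550093 0.01844808]
-0.012 [(10, [186, 181, 166]), (12, [187, 182, 167]), (14, [185, 181, 166]), (16, [86, 114, 137]), (18, [73, 97, 121]), (20, [71, 97, 120]), (22, [107, 123, 134]), (24, [184, 180, 164]), (26, [184, 180, 164]), (28, [113, 131, 145]), (30, [157, 131, 105]), (32, [151, 116, 83]), (34, [152, 115, 83]), (36, [153, 116, 83]), (38, [153, 118, 84]), (40, [153, 117, 83]), (42, [153, 117, 84]), (44, [153, 116, 83]), (46, [154, 117, 84]), (48, [151, 116, 82])]
0 [(10, [75, 102, 124]), (12, [178, 174, 159]), (14, [179, 175, 160]), (16, [179, 174, 160]), (18, [77, 104, 127]), (20, [69, 95, 116]), (22, [70, 96, 118]), (24, [122, 131, 135]), (26, [179, 175, 160]), (28, [178, 174, 160]), (30, [103, 123, 138]), (32, [167, 152, 131]), (34, [147, 112, 80]), (36, [143, 109, 77]), (38, [144, 108, 78]), (40, [143, 109, 78]), (42, [141, 107, 77]), (44, [142, 109, 78]), (46, [142, 109, 78]), (48, [141, 107, 76])]
0.012 [(10, [157, 155, 145]), (12, [165, 161, 147]), (14, [165, 161, 148]), (16, [86, 110, 132]), (18, [64, 86, 108]), (20, [64, 88, 108]), (22, [89, 106, 116]), (24, [162, 159, 144]), (26, [162, 157, 145]), (28, [95, 114, 129]), (30, [150, 127, 106]), (32, [144, 108, 77]), (34, [143, 109, 79]), (36, [139, 106, 75]), (38, [138, 105, 75]), (40, [135, 103, 75]), (42, [138, 106, 76]), (44, [138, 105, 75]), (46, [139, 107, 75]), (48, [141, 108, 78])]
[(-50, [40, 41, 44]), (-48, [43, 44, 46]), (-46, [42, 42, 44]), (-44, [42, 44, 46]), (-42, [39, 40, 43]), (-40, [42, 43, 46]), (-38, [40, 41, 42]), (-36, [35, 37, 39]), (-34, [40, 41, 43]), (-32, [83, 70, 58]), (-30, [143, 110, 78]), (-28, [142, 109, 78]), (-26, [86, 69, 51]), (-24, [100, 101, 96]), (-22, [139, 136, 126]), (-20, [139, 136, 125]), (-18, [140, 136, 126]), (-16, [138, 135, 123]), (-14, [235, 232, 220]), (-12, [235, 232, 220])]
```

Jar is standing upright: the foot edge (+33 mm) and top edge (−25 mm) both put its centre 4 mm ahead. I'll recentre and grip.

jog_arm --hand '[0.08,0.075,0.066,0.06,0.056]' --pt "0.0022 0.0033 0" --pt "0 0 0" --pt "0 0 0" --pt "0 0 0" --pt "0 0 0" --yaw '[0,0,0,0,0]'

```text
time_s: 32.25
position: [0.4328, -0.0114, 0.0737]
tool_rot: [[0.551, 0.834, 0.0], [0.834, -0.551, -0.0], [0.0, 0.0, -1.0]]
ft_force: [-0.6, 0.4, 3.4]
grip_width: 0.0571
gripper_force: 36.9
```

jog_arm --hand '[0.052,0.052,0.052,0.052,0.052]' --pt "0 0 0" --pt "0 0 0" --pt "0 0 0.004" --pt "0 0 0.02" --pt "0 0 0.03" --yaw '[0,0,0,0,0]'

```text
time_s: 32.88
position: [0.4319, -0.0111, 0.1272]
tool_rot: [[0.551, 0.834, -0.003], [0.834, -0.551, 0.001], [-0.001, -0.003, -1.0]]
ft_force: [0.8, -0.8, -4.3]
grip_width: 0.057
gripper_force: 38.9
```

jog_arm --hand '[0.052,0.052,0.052,0.052,0.052]' --pt "0 0 0.03" --pt "0 0 0.03" --pt "0 0 0.02" --pt "0 0 0" --pt "0 0 0" --yaw '[0,0,0,0,0]'

```text
time_s: 33.5
position: [0.4321, -0.0111, 0.2063]
tool_rot: [[0.551, 0.834, -0.002], [0.834, -0.551, 0.001], [-0.001, -0.002, -1.0]]
ft_force: [0.0, -0.1, -4.1]
grip_width: 0.0567
gripper_force: 39.3
```

```bash
sed -e 's/0\.002\]/P[2]-.0714]/;s/0\.110\]/P[2]+.0366]/' jt.py > jt2.py; python3 jt2.py
```

```text
[ 0.43212271 -0.01113647  0.20629729] [ 0.02220715 -0.08488765 -4.06701573] [ 0.01680192  0.00790591 -0.00781845]
-0.012 [(10, [162, 167, 164]), (12, [73, 98, 121]), (14, [71, 98, 121]), (16, [72, 98, 121]), (18, [165, 166, 157]), (20, [185, 180, 165]), (22, [184, 181, 165]), (24, [108, 125, 140]), (26, [167, 148, 128]), (28, [152, 114, 82]), (30, [153, 117, 83]), (32, [154, 117, 83]), (34, [153, 117, 83]), (36, [152, 116, 82]), (38, [152, 116, 83]), (40, [154, 116, 82]), (42, [156, 119, 85]), (44, [157, 120, 86]), (46, [156, 119, 85]), (48, [152, 116, 82])]
0 [(10, [177, 173, 159]), (12, [133, 143, 149]), (14, [67, 94, 116]), (16, [69, 95, 117]), (18, [68, 94, 116]), (20, [125, 134, 136]), (22, [179, 175, 160]), (24, [178, 175, 160]), (26, [133, 144, 148]), (28, [179, 175, 161]), (30, [154, 118, 83]), (32, [151, 115, 82]), (34, [150, 114, 80]), (36, [153, 117, 83]), (38, [153, 116, 82]), (40, [153, 115, 82]), (42, [152, 116, 83]), (44, [151, 115, 81]), (46, [146, 112, 79]), (48, [144, 110, 77])]
0.012 [(10, [135, 146, 153]), (12, [64, 88, 107]), (14, [66, 89, 108]), (16, [64, 87, 106]), (18, [155, 154, 143]), (20, [162, 158, 145]), (22, [161, 156, 143]), (24, [88, 104, 117]), (26, [157, 146, 129]), (28, [147, 112, 79]), (30, [146, 111, 80]), (32, [145, 110, 80]), (34, [144, 109, 79]), (36, [144, 110, 79]), (38, [144, 108, 77]), (40, [141, 107, 76]), (42, [139, 106, 76]), (44, [135, 102, 74]), (46, [134, 101, 73]), (48, [140, 107, 77])]
[(-50, [43, 44, 47]), (-48, [40, 42, 44]), (-46, [38, 39, 43]), (-44, [43, 43, 45]), (-42, [40, 41, 43]), (-40, [40, 41, 44]), (-38, [40, 42, 44]), (-36, [36, 39, 39]), (-34, [37, 37, 41]), (-32, [87, 71, 57]), (-30, [155, 117, 83]), (-28, [104, 96, 87]), (-26, [140, 135, 125]), (-24, [138, 135, 125]), (-22, [139, 136, 125]), (-20, [139, 136, 124]), (-18, [139, 136, 125]), (-16, [139, 136, 125]), (-14, [138, 136, 124]), (-12, [235, 232, 220])]
```

jog_arm --hand '[0.052,0.052,0.052,0.052,0.052]' --pt "0.015 -0.015 0" --pt "0.035 -0.035 0" --pt "0.04 -0.04 0" --pt "0.033 -0.033 0" --pt "0.016 -0.016 0" --yaw '[0,0,0,0,0]'

```text
time_s: 34.17
position: [0.5734, -0.1532, 0.2056]
tool_rot: [[0.553, 0.833, -0.001], [0.833, -0.553, 0.0], [-0.0, -0.001, -1.0]]
ft_force: [-0.8, 0.2, -3.7]
grip_width: 0.0571
gripper_force: 39.5
```

jog_arm --hand '[0.052,0.052,0.052,0.052,0.052]' --pt "0 0 0" --pt "0 0 0" --pt "0 0 -0.02" --pt "0 0 -0.02" --pt "0 0 -0.01" --yaw '[0,0,0,0,0]'

```text
time_s: 34.8
position: [0.5711, -0.1497, 0.1566]
tool_rot: [[0.551, 0.835, -0.001], [0.835, -0.551, 0.001], [-0.0, -0.001, -1.0]]
ft_force: [-0.3, 0.2, -3.3]
grip_width: 0.0569
gripper_force: 39.6
```

```bash
python3 - <<'E'
from chk import *
st=env.observe();im=save('wrist','w8.png');P=st['position'];d=P[:2]-[.5398,-.2026]
print(P,'crate xy',d@[.833,-.553],d@[.553,.833])
for xo in(-.02,0.,.02):print([(a,b[2]) for a,b in prof(im,st,.046,xo,np.arange(76,112,2)/1e3)])
E
```

```text
[ 0.57114928 -0.14969596  0.15661841] crate xy -0.0031419878349249375 0.06140521418446671
[(76, 149), (78, 135), (80, 106), (82, 74), (84, 73), (86, 72), (88, 74), (90, 73), (92, 74), (94, 73), (96, 116), (98, 124), (100, 127), (102, 96), (104, 81), (106, 84), (108, 87), (110, 89)]
[(76, 159), (78, 160), (80, 147), (82, 116), (84, 73), (86, 74), (88, 72), (90, 73), (92, 71), (94, 79), (96, 112), (98, 115), (100, 124), (102, 114), (104, 82), (106, 86), (108, 87), (110, 90)]
[(76, 123), (78, 122), (80, 103), (82, 71), (84, 72), (86, 71), (88, 73), (90, 72), (92, 72), (94, 85), (96, 115), (98, 116), (100, 124), (102, 101), (104, 84), (106, 88), (108, 92), (110, 93)]
```

jog_arm --hand '[0.052,0.052,0.052,0.052,0.052]' --pt "0 0 -0.01" --pt "0 0 -0.015" --pt "0 0 -0.018" --pt "0 0 -0.015" --pt "0 0 -0.007" --yaw '[0,0,0,0,0]'

```text
time_s: 35.48
position: [0.5715, -0.1502, 0.0913]
tool_rot: [[0.551, 0.834, -0.001], [0.834, -0.551, 0.001], [-0.0, -0.001, -1.0]]
ft_force: [0.8, 1.2, -4.4]
grip_width: 0.0571
gripper_force: 39.6
```

jog_arm --hand '[0.052,0.052,0.052,0.052,0.052]' --pt "0 0 -0.003" --pt "0 0 -0.002" --pt "0 0 -0.001" --pt "0 0 -0.001" --pt "0 0 0" --yaw '[0,0,0,0,0]'

```text
time_s: 36.1
position: [0.5718, -0.1503, 0.0855]
tool_rot: [[0.551, 0.834, 0.0], [0.834, -0.551, -0.0], [0.0, 0.0, -1.0]]
ft_force: [-0.2, -0.3, -4.5]
grip_width: 0.0571
gripper_force: 39.6
```

jog_arm --hand '[0.052,0.052,0.052,0.052,0.052]' --pt "0 0 -0.0008" --pt "0 0 -0.0008" --pt "0 0 -0.0006" --pt "0 0 0" --pt "0 0 0" --yaw '[0,0,0,0,0]'

```text
time_s: 36.72
position: [0.5719, -0.1503, 0.0837]
tool_rot: [[0.551, 0.834, 0.001], [0.834, -0.551, -0.0], [0.0, 0.001, -1.0]]
ft_force: [-1.0, 1.1, 4.3]
grip_width: 0.057
gripper_force: 40.4
```

Floor contact made. Release and retreat.

jog_arm --hand '[0.056,0.059,0.063,0.07,0.075]' --pt "0 0 0" --pt "0 0 0" --pt "0 0 0" --pt "0 0 0" --pt "0 0 0" --yaw '[0,0,0,0,0]'

```text
time_s: 37.35
position: [0.5718, -0.1503, 0.0832]
tool_rot: [[0.551, 0.834, 0.0], [0.834, -0.551, -0.0], [0.0, 0.0, -1.0]]
ft_force: [0.2, 0.1, 0.4]
grip_width: 0.075
gripper_force: 0.0
```

jog_arm --hand '[0.078,0.08,0.085,0.085,0.085]' --pt "0 0 0.015" --pt "0 0 0.04" --pt "0 0 0.05" --pt "0 0 0.06" --pt "-0.01 -0.02 0.04" --yaw '[0,0,0,0,0]'

```text
time_s: 37.98
position: [0.562, -0.1696, 0.2925]
tool_rot: [[0.55, 0.835, 0.004], [0.835, -0.55, -0.002], [0.001, 0.005, -1.0]]
ft_force: [-0.4, 0.2, -0.1]
grip_width: 0.0852
gripper_force: 0.0
```

jog_arm --hand '[0.085,0.085,0.085,0.085,0.085]' --pt "-0.01 -0.02 0" --pt "0 0 0" --pt "0 0 0" --pt "0 0 0" --pt "0 0 0" --yaw '[0,0,0,0,0]'

```text
time_s: 38.6
position: [0.5519, -0.1898, 0.2881]
tool_rot: [[0.551, 0.835, -0.0], [0.835, -0.551, 0.0], [0.0, -0.0, -1.0]]
ft_force: [-1.2, 0.4, -0.2]
grip_width: 0.0849
gripper_force: 0.0
```

```bash
python3 - <<'E'
from chk import *
st=env.observe();im=save('wrist','w9.png');print(st['position'])
def white(z,xo,ys):
    return ''.join('.' if p is None else ('W' if min(p[1])>.72*max(p[1]) else '-') for p in prof(im,st,z,xo,ys))
ys=np.arange(-100,112,2)/1e3
for z in(.12,.114,.105,.012):print(z,white(z,-.003,ys))
e=np.array([.553,.833]);f=np.array([.833,-.553]);b=np.array([.5398,-.2026])-.003*f
g=im[:,:,::-1].copy()
for n,(y,h,r,k) in {'tumbler':(-.064,.095,.031,0),'caddy':(-.002,.104,.029,1),'jar':(.061,.110,.029,0)}.items():
    c=b+e*y; t=np.linspace(0,6.28,60)
    for z in(.010+h,):
        P=np.c_[c[0]+r*np.cos(t),c[1]+r*np.sin(t),0*t+z]
        # fraction of white-ish just inside / just outside
        for s in(.9,1.12):
            Q=np.c_[c[0]+s*r*np.cos(t),c[1]+s*r*np.sin(t),0*t+z];uv=proj('wrist',Q,st).round().astype(int)
            px=np.array([im[v,u] for u,v in uv if 0<=v<384 and 0<=u<512]);print(n,s,len(px),np.mean(px.min(1)>.72*px.max(1)).round(2))
E
```

```text
[ 0.55191332 -0.18982915  0.28807973]
0.12 -------WWWWWWWWWWWWWWWWWWWWWWWWWWWWWWWWW--------------------WWWWWWWWWWWWWWWWWWWWWWWWWWWWWWWWWWWW----------
0.114 -----WWWWWWWWWWWWWWWWWWWWWWWWWWWWWWWWWW---------------------WWWWWWWWWWWWWWWWWWWWWWWWWWWWWWWWWWWW----------
0.105 ---WWWWWWWWWWWWWWWWWWWWWWWWWWWWWWWWWWW---------------------WWWWWWWWWWWWWWWWWWWWWWWWWWWWWWWWWWWWW----------
0.012 WWWWWWWWWWWWWWWWWWWWW---------------------------WWWWWWWWWWWWWWWWWWWWWWWWWWWWWWWWWWWWWWWWWWWWWWWW----------
tumbler 0.9 60 1.0
tumbler 1.12 60 0.28
caddy 0.9 60 1.0
caddy 1.12 60 0.72
jar 0.9 60 1.0
jar 1.12 60 0.25
```

```bash
python3 -c "
from rig import env
print(env.close_job())"
```

```text
the job is handed in; nothing more can be done
None
```

The tumbler, caddy and jar are all in the crate in one row. My last numeric check of the wrist picture had each one where it should be, and I handed the job in at about 38.7 s of the 69 s; no verdict came back.

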